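# Third hand: turn the angle bracket and press its short face on the sprung stop

## Robot

A 6-joint arm with a two-finger parallel gripper is mounted at the origin on the work surface. World frame = base frame: x ahead of the robot, y to its left, z up, the work surface at z = 0. Lengths are in m, angles in rad, forces in N, time in s.
With the tool pointing down it reaches from about 0.35 to 0.85 m from the base axis. Payload 8.1 kg.
Tool frame: the origin (TCP) lies between the finger pads; the fingertips stand 8 mm ahead of it and the grasp point (between the pads) lies 11 mm behind it; x points along the fingers, y is the direction in which the jaws open and shut, and the axes are right-handed (so a half turn about x gives the same grasp; the last joint's range is limited). The gripper opens to 85 mm and grips with 20 to 120 N. Pads are 22 mm wide; open, the fingers measure 114 mm over their backs; the gripper's body (76 mm by 85 mm) begins 54 mm behind the grasp point. The pads swing forward as they close: fully open they stand 13 mm farther back than shut.
Start: joints at [-1.255, 0.13, 1.488, -0, 1.523, -0.085], TCP at [0.234, -0.552, 0.239] pointing down, gripper open.
Joint ranges: [-2.96, 2.96], [-0.89, 2.26], [0.02, 2.5], [-1.34, 4.48], [0, 2.73], [-2.66, 2.66]. Speed limits (rad/s): [2.39, 2.39, 2.79, 3.14, 3.14, 3.14].

## Interface

Orientations are given as a unit quaternion [x, y, z, w].
In Python, from plant import env gives the robot as it stands. The module is installed in compiled form; this text tells all that it offers.
- The arm moves only by the tool jog_arm, never from a script. Its argument "plan" is a list of rows, each a list of 5 numbers: the opening, from 0 (shut) to 1 (fully open), then the shift along the tool's x, y, z in m, then the turn about the tool's x in rad. A call has 1 to 8 rows; each row shifts and turns the commanded pose from where the row before left it, along the tool's axes as they then stand; what a row does not reach is not made up. A row lasts 1/10 s, in which the tool goes at most 50 mm and 8.59 degrees, less where a joint would pass 70% of its speed; a pose out of reach is approached as far as the arm can. A call is refused whole if a number of a shift passes 0.05 or a number of a turn 0.15, either way. A call with a gripper value outside its range is refused whole. The fingers move at their own pace and stop on an object; "squeeze" is the grip in N (left out, the last holds). Time passes only in rows, so rows that do not move let the fingers close. It gives the time, the measured TCP pose, the force and the opening at its end, in the units of the state.
- env.get_state(): the state, without advancing time (a new reading comes with each control period).
- env.camera(name): name is "scene" or "top" or "wrist"; returns (picture, depth): 480x640x3 uint8, red, green, blue; 480x640 float32, m along the optical axis (not along the pixel's ray), 0 where there is no reading.
- env.get_calibration(name): a dict with "fx", "fy", "cx", "cy" (pixels), "R" (3x3) and "t" (3): a world point X has camera coordinates R X + t. Camera axes: x right, y down, z forward; pixel columns grow to the right and rows downward; lengths in m; the calibration is good to about 2 mm. The wrist camera is an equidistant fisheye: a pixel r from the principal point sees the ray r / f radians off the axis. A picture is of the moment at which its call begins: read the wrist's pose just before it. get_calibration takes no time and is no camera call; for the wrist camera it gives the pose at the moment of the call.
- env.close_job(): hands the job in, once; it reports no verdict.
The state is a dict: "clock": time; "joints": joint angles; "joint_velocities": joint speeds; "tau": joint torques, N m; "tcp_pos": TCP position; "ee_rot": TCP orientation; "wrist_force": force on the tool from outside, world axes, zero at the start; "moment": the same for the moment, N m; "finger_gap": finger opening in m.
Only numpy, scipy, OpenCV 4.12 (cv2) and the standard library are available. Lean on these libraries where they do the work, as an engineer would, in place of code of your own. Each camera call takes 0.05 s, during which the arm holds its last target.

## Task

The long face of the aluminium angle bracket on the fixture bed is done: turn the bracket a quarter turn so that the outer face of its short leg meets the sprung stop plate square and centred, with the bracket still upright and standing on the bed. Press it on the stop with a steady 11 N or so, which pushes the plate about half-way along its 18 mm travel and never to the end of it, and finish while you are still holding it there, because I will fasten it while you press. Leave the other loose things where they are.

Things in the scene. Friction and masses are not known exactly. Their poses are not given: they have to be found in the camera images.
- bracket: Aluminium angle bracket, L-shaped from above, on edge, 8 mm thick, 45 mm high, ~130 g. Origin: underside, mid long leg. Long leg x -45 to 45, y -4 to 4 mm: grip it from above across its thickness. Short leg x 37 to 45, y -4 to 46 mm; its outer face looks along +x. z up. Starts on the bed (origin 12 mm above bench), long leg's -y face towards the stop: turn it about 90 deg clockwise from above.
- short_face (a point): Centre of the outer face of the bracket's short leg: 45, 21, 22.5 mm in the bracket's frame. Axes parallel to the bracket's, so x is that face's outward normal.
- fixture: Fixed, place and yaw vary. Dark steel bed 12 mm thick, x -165 to 80, y -85 to 85 mm; grey housing 120 mm wide, top 60 mm above bench, x 48 to 78 mm, behind the sprung stop plate. Origin: bench height, below the centre of the stop's resting face. +x: pressing direction (away from robot), z up. Bracket rightly placed: axes parallel to the fixture's, its origin at y = -21 mm.
- stop_face (a point): Centre of the stop plate's front face (it looks along the fixture's -x, two dark slots), 34 mm above the bench; moves with the plate. Plate: steel, 60 mm wide, 10 mm thick, from 1 to 43 mm above the bed. Axes parallel to the fixture's.
- stop_plate (a joint): How far the stop plate is pushed in along the fixture's +x, in m: 0 at rest, 0.018 at the end of travel. Sprung: 3.2 N to start moving, then 0.8 N more per mm (about 11 N at 0.010); it pushes the part back out when not held. Seen from above, the open gap from plate to housing is 38 mm at rest, 28 mm at 0.010.
- standoff_bed: Bystander: a short round aluminium standoff, 14 mm across, 28 mm tall, standing on the bed's -x, -y corner. Origin: centre of its underside.
- driver_near: Bystander: a screwdriver lying on the bench beside the fixture, on its +y side. Origin: on its underside.
- spacer_block: Bystander: a white plastic spacer, 50 x 22 x 18 mm, lying on the bench beside the fixture, on its -y side. Origin: centre of its underside.
- driver_far: Bystander: a second screwdriver, lying far to the left. Origin: on its underside.
- spanner: Bystander: a spanner lying far to the right. Origin: on its underside.
- screw_jar: Bystander: a clear jar, 64 mm across and 75 mm tall, standing far to the right. Origin: centre of its underside.
Mind the look-alikes: they are no part of the job. What is shaped like the bracket but brown or green is not meant.

How it is judged:
By the outcome, as a careful person would: the job done as asked, in the order asked, and still so for the second after the job is handed in, while the arm keeps its last pose, push and grip.
It also fails if it takes over 45 s, if anything falls off the work surface, if the arm or the gripper's body presses on something with over 40 N, if the wrist force passes 120 N, or if a joint passes its speed limit or range.

## Working session

There is one attempt and no reset: what is moved stays moved. The work goes in short steps, Python scripts to look and compute and a tool call to move; the robot and the scene stay as the last step left them, time stands still between calls to the robot, and variables do not carry over. Pictures are saved under pics/ and viewed, and the job is handed in when it is done.

Besides the shell and the picture viewer there is one more tool, called after "Emit:" as name([rows], argument=value, ...), one row to a line, values as JSON. jog_arm: Moves the arm, as the interface text tells. Its arguments: {"type":"object","properties":{"plan":{"type":"array","items":{"type":"array","items":{"type":"number"}}},"squeeze":{"type":"number"}},"required":["plan"]}

```bash
mkdir -p pics; cat > h.py <<'E'
from plant import env
import numpy as np, cv2
def snap(n,f):
    p,d=env.camera(n); cv2.imwrite(f'pics/{f}.png',p[:,:,::-1]); np.save(f'pics/{f}.npy',d)
    return p,d
def ray(c,u,v): # non fisheye
    R=np.array(c['R']);t=np.array(c['t'])
    d=R.T@np.array([(u-c['cx'])/c['fx'],(v-c['cy'])/c['fy'],1]); o=-R.T@t
    return o,d
def atz(c,u,v,z):
    o,d=ray(c,u,v); return o+d*(z-o[2])/d[2]
E
python3 - <<'E'
from h import *
print(env.get_state())
snap('top','top0'); snap('scene','scene0')
for n in('top','scene'):print(env.get_calibration(n))
E
```

```text
{'clock': 0.0, 'joints': array([-1.25541304e+00,  1.31164916e-01,  1.48929693e+00, -1.14745317e-05,
        1.52298132e+00, -8.53997081e-02]), 'joint_velocities': array([-1.27785555e-05,  1.60926685e-04,  4.04860664e-04, -9.54145712e-04,
        3.93666795e-04,  1.19270299e-03]), 'tau': array([-1.39871754e-03, -5.69410694e+01, -5.00548911e+01, -3.00549673e-04,
        1.43819008e-02, -8.81414365e-06]), 'tcp_pos': array([ 0.23393362, -0.55193451,  0.23823248]), 'ee_rot': array([-0.69287724, -0.14140133,  0.69303543, -0.1401024 ]), 'wrist_force': array([ 0.15716914, -0.01470981, -0.00213158]), 'moment': array([-0.01386004,  0.02242546, -0.01030791]), 'finger_gap': 0.08501781006667287}
{'fx': 557.5060483831454, 'fy': 557.5060483831454, 'cx': 320.32481811625763, 'cy': 235.4712771046308, 'R': array([[-0.02968374, -0.99950131, -0.01077049],
       [-0.99487011,  0.03058527, -0.09642621],
       [ 0.09670754,  0.00785295, -0.99528186]]), 't': array([0.04351436, 0.51882654, 1.6414728 ])}
{'fx': 453.25403292582473, 'fy': 453.25403292582473, 'cx': 322.06130446533126, 'cy': 242.4472291225801, 'R': array([[-0.69315546,  0.72072755, -0.00934411],
       [ 0.47641161,  0.44838078, -0.75629799],
       [-0.54089508, -0.52868372, -0.65416056]]), 't': array([ 0.36723908, -0.19139245,  1.47958767])}
```

View pics/top0.png

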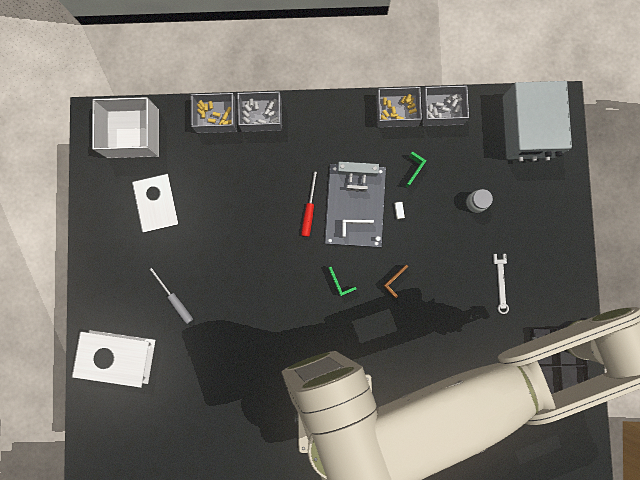

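View pics/scene0.png

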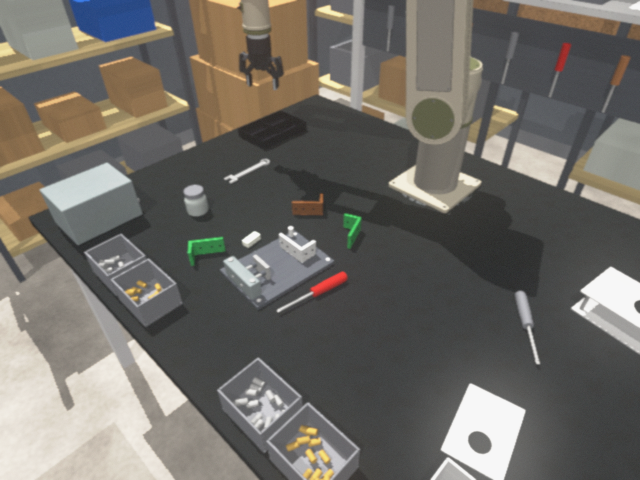

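```bash
python3 - <<'E'
import cv2
p=cv2.imread('pics/top0.png')
cv2.imwrite('pics/top0c.png',cv2.resize(p[155:255,290:420],None,fx=6,fy=6,interpolation=cv2.INTER_CUBIC))
E
```

```text
(no output)
```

View pics/top0c.png

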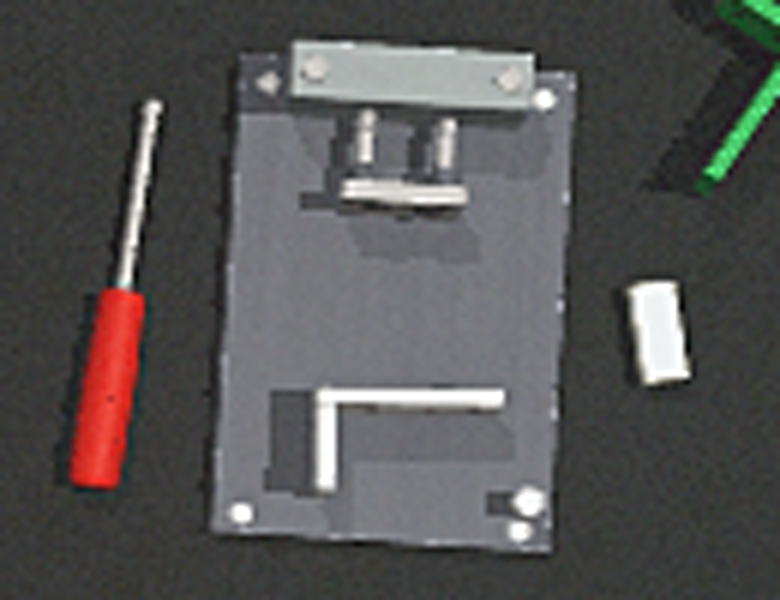

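```bash
python3 - <<'E'
from h import *
from scipy.spatial.transform import Rotation as Ro
c=env.get_calibration('top')
g=lambda u,v,z: atz(c,290+(u+.5)/6-.5,155+(v+.5)/6-.5,z)[:2]
bl,br,tr,tl=[g(*q,.012) for q in((211,531),(550,551),(577,75),(240,52))]
print(bl,br,tr,tl)
ex=(tl+tr-bl-br); print('lens',np.linalg.norm(tl-bl),np.linalg.norm(br-bl)); yaw=np.arctan2(ex[1],ex[0]); print('yaw',np.degrees(yaw))
ctr=(bl+br+tr+tl)/4
R=np.array([[np.cos(yaw),-np.sin(yaw)],[np.sin(yaw),np.cos(yaw)]])
F=ctr-R@[-.0425,0]; print('F',F)
for n,q in dict(cornerTL=(316,388,.057),end_up=(504,388,.057),end_lo=(504,408,.057),shortend=(325,491,.057),plate_l=(342,203,.055),plate_r=(467,207,.055),soff=(528,501,.04)).items():
  w=g(*q); print(n,w,R.T@(w-F))
s=env.get_state(); print(Ro.from_quat(s['ee_rot']).as_matrix().round(3))
w=env.get_calibration('wrist');print(w, (-np.array(w['R']).T@w['t']))
E
```

```text
[0.4977828  0.01529931] [ 0.48254824 -0.15406074] [ 0.72426772 -0.17748915] [ 0.74164249 -0.00688486]
lens 0.24486666958748307 0.17004387583895827
yaw -5.366297815629392
F [ 0.65387404 -0.08475858]
cornerTL [ 0.56273091 -0.03827452] [-0.09509098  0.03775637]
end_up [ 0.55987415 -0.1302486 ] [-0.08933355 -0.05408177]
end_lo [ 0.55002057 -0.12986518] [-0.0991798  -0.05462156]
shortend [ 0.51193259 -0.04097012] [-0.14541455  0.03032179]
plate_l [ 0.65445102 -0.05422756] [-0.00228089  0.03045117]
plate_r [ 0.65050577 -0.11571155] [-0.00045871 -0.03113233]
soff [ 0.50550999 -0.14139748] [-0.14241677 -0.07026607]
[[-0.     0.39  -0.921]
 [ 0.002 -0.921 -0.39 ]
 [-1.    -0.002 -0.   ]]
{'fx': 371.64829954431775, 'fy': 371.64829954431775, 'cx': 313.2625986683137, 'cy': 242.3034094820183, 'R': array([[ 3.90645672e-01, -9.20540848e-01, -7.11465169e-04],
       [-8.71995241e-01, -3.70292047e-01,  3.20168862e-01],
       [-2.94991965e-01, -1.24452186e-01, -9.47360224e-01]]), 't': array([-0.60047306, -0.04163213,  0.38076308])} [ 0.31059123 -0.52078923  0.3736219 ]
```

Emit:
jog_arm([
  [1, 0, -0.0255, -0.04, 0],
  [1, 0, -0.0255, -0.04, 0],
  [1, 0, -0.0255, -0.04, 0],
  [1, 0, -0.0255, -0.04, 0],
  [1, 0, -0.0255, -0.04, 0],
  [1, 0, -0.0255, -0.04, 0],
  [1, 0, -0.0255, -0.04, 0],
  [1, 0, -0.0255, -0.04, 0],
], squeeze=80)

```text
clock: 0.9
tcp_pos: [0.4497, -0.2379, 0.239]
ee_rot: [-0.693, -0.141, 0.693, -0.141]
wrist_force: [0.8, -0.4, 0.3]
finger_gap: 0.0853
```

Emit:
jog_arm([
  [1, 0, -0.0255, -0.04, 0],
  [1, 0, -0.0255, -0.04, 0],
  [1, 0, -0.0255, -0.04, 0],
  [1, 0, -0.0255, -0.04, 0],
])

```text
clock: 1.3
tcp_pos: [0.5573, -0.0815, 0.2389]
ee_rot: [-0.693, -0.141, 0.693, -0.141]
wrist_force: [0.1, -1.2, 0.3]
finger_gap: 0.0853
```

Emit:
jog_arm([
  [1, 0, 0, 0, -0.142],
  [1, 0, 0, 0, -0.142],
  [1, 0, 0, 0, -0.142],
  [1, 0, 0, 0, -0.142],
  [1, 0, 0, 0, -0.142],
  [1, 0, 0, 0, -0.142],
  [1, 0, 0, 0, -0.142],
  [1, 0, 0, 0, -0.142],
])

```text
clock: 2.1
tcp_pos: [0.5564, -0.0834, 0.2387]
ee_rot: [-0.507, -0.493, 0.507, -0.493]
wrist_force: [-0.1, 0.5, 0.3]
finger_gap: 0.0849
```

```bash
python3 - <<'E'
from h import *
from scipy.spatial.transform import Rotation as Ro
s=env.get_state(); print(s['clock'],s['tcp_pos'],s['joints'].round(3));print(Ro.from_quat(s['ee_rot']).as_matrix().round(3))
snap('wrist','w1')
E
```

```text
2.1 [ 0.55639063 -0.08335398  0.23872976] [-0.24   0.031  1.594 -0.     1.518 -0.212]
[[-0.001  1.    -0.028]
 [ 0.    -0.028 -1.   ]
 [-1.    -0.001 -0.   ]]
```

View pics/w1.png

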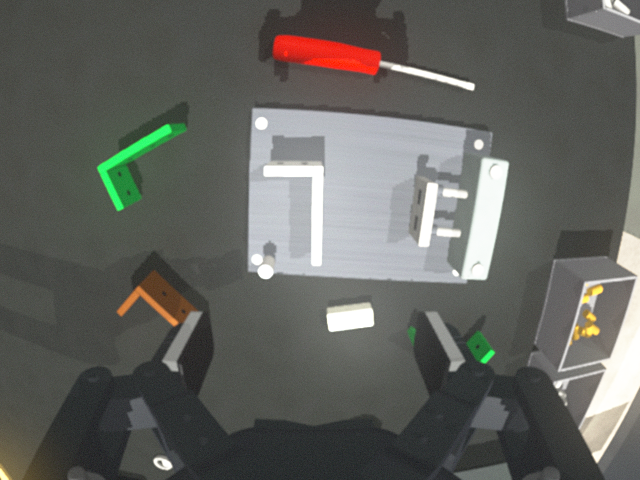

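```bash
cat >> h.py <<'E'
def fz(c,u,v,z):
    x,y=(u-c['cx'])/c['fx'],(v-c['cy'])/c['fy']; th=np.hypot(x,y)
    d=np.array([np.sin(th)*x/th,np.sin(th)*y/th,np.cos(th)])
    R=np.array(c['R']); o=-R.T@np.array(c['t']); d=R.T@d
    return (o+d*(z-o[2])/d[2])[:2]
E
python3 - <<'E'
import cv2
p=cv2.imread('pics/w1.png')
cv2.imwrite('pics/w1b.png',cv2.resize(p[140:290,240:360],None,fx=4,fy=4,interpolation=cv2.INTER_CUBIC))
cv2.imwrite('pics/w1f.png',cv2.resize(p[140:290,400:520],None,fx=4,fy=4,interpolation=cv2.INTER_CUBIC))
E
```

```text
(no output)
```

View pics/w1b.png

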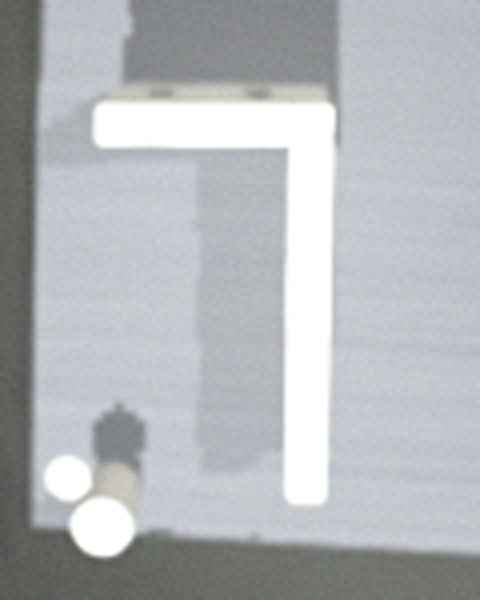

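View pics/w1f.png

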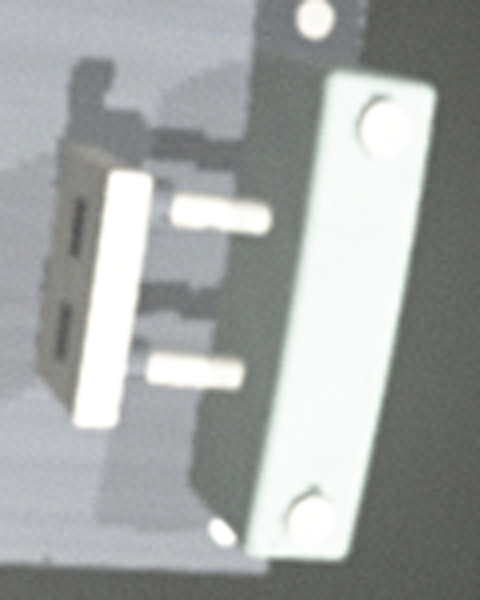

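```bash
python3 - <<'E'
from h import *
c=env.get_calibration('wrist')
W=lambda u,v,z,u0=240: fz(c,u0+(u+.5)/4-.5,140+(v+.5)/4-.5,z)
# bracket top z .057
P={k:W(*q,.057) for k,q in dict(cor=(335,101),endR=(327,503),endL=(284,503),inner=(288,148),sL1=(94,101),sL2=(95,147)).items()}
for k,v in P.items(): print(k,v.round(4))
d=P['cor']-P['endR']; print('yaw b',np.degrees(np.arctan2(d[1],d[0])),np.linalg.norm(d))
d2=P['inner']-P['endL'];print(np.degrees(np.arctan2(d2[1],d2[0])))
print('mid', (P['cor']+P['endR'])/2)
Q={k:W(*q,z,400) for k,q,z in [('plTL',(108,171),.055),('plBL',(75,425),.055),('plTR',(153,172),.055),('plBR',(115,427),.055),('hTL',(330,72),.06),('hBL',(246,556),.06)]}
for k,v in Q.items(): print(k,v.round(4))
for a,b in(('plTL','plBL'),('plTR','plBR'),('hTL','hBL')):
  d=Q[a]-Q[b];print(a,np.degrees(np.arctan2(d[1],d[0]))-90,np.linalg.norm(d))
full=lambda u,v:fz(c,u,v,.012)
bl,tl,br=[full(*q) for q in((248,271),(251.5,108.5),(491.5,131))]
print(bl,tl,br,np.degrees(np.arctan2(*(tl-bl)[::-1]))-90,np.degrees(np.arctan2(*(br-tl)[::-1])))
E
```

```text
cor [ 0.5665 -0.0395]
endR [ 0.5636 -0.1317]
endL [ 0.5537 -0.1315]
inner [ 0.5562 -0.0496]
sL1 [ 0.5149 -0.0382]
sL2 [ 0.5146 -0.0482]
yaw b 88.21961680060473 0.09220392201813689
88.21857789663828
mid [ 0.56503753 -0.08562372]
plTL [ 0.6588 -0.0552]
plBL [ 0.6547 -0.1151]
plTR [ 0.6696 -0.0552]
plBR [ 0.6647 -0.1158]
hTL [ 0.7103 -0.0303]
hBL [ 0.7008 -0.1484]
plTL -3.955468267835016 0.0601303001670865
plTR -4.671977646000684 0.0608319548672719
hTL -4.601207680380625 0.1184318333837555
[ 0.48585464 -0.15549801] [0.49938049 0.01263088] [ 0.74317361 -0.00605151] -4.59949857341384 -4.3821327801253025
```

Emit:
jog_arm([
  [0.6, 0.045, 0.0026, 0.001, 0],
  [0.6, 0.045, 0, 0, 0],
  [0.6, 0.045, 0, 0, 0],
  [0.6, 0.04, 0, 0, 0],
  [0.6, 0.02, 0, 0, 0],
  [0.6, 0, 0, 0, 0],
])

```text
clock: 2.75
tcp_pos: [0.5555, -0.0836, 0.0397]
ee_rot: [-0.507, -0.493, 0.511, -0.488]
wrist_force: [-1.1, -0.0, -0.5]
finger_gap: 0.0512
```

```bash
python3 - <<'E'
from h import *
s=env.get_state(); print(s['clock'],s['tcp_pos'],s['finger_gap'])
snap('wrist','w2')
E
```

```text
2.75 [ 0.55553536 -0.08362126  0.03970984] 0.051153560631212625
```

View pics/w2.png

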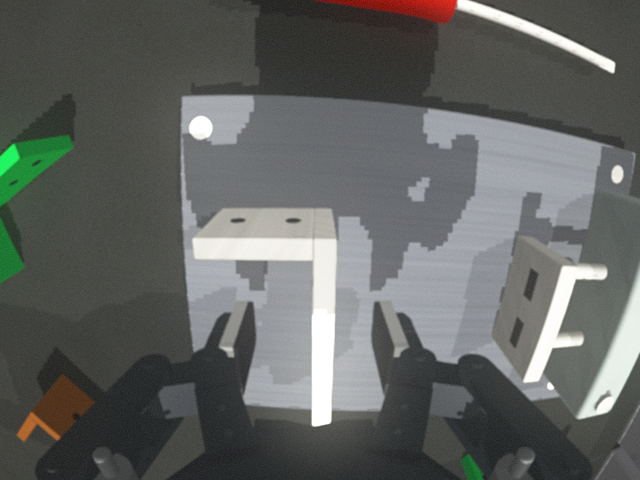

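Emit:
jog_arm([
  [0.6, 0, 0, 0, 0],
  [0.6, 0, 0, 0, 0],
])

```text
clock: 3.0
tcp_pos: [0.561, -0.0849, 0.0466]
ee_rot: [0.509, 0.49, -0.508, 0.492]
wrist_force: [0.1, -0.7, -0.5]
finger_gap: 0.051
```

```bash
cat > st.py <<'E'
from h import *
from scipy.spatial.transform import Rotation as Ro
s=env.get_state(); print(s['clock'],s['tcp_pos'].round(5),s['finger_gap'],s['wrist_force'].round(2));M=Ro.from_quat(s['ee_rot']).as_matrix();print(M.round(4),'yaw of y',np.degrees(np.arctan2(M[1,1],M[0,1])))
E
python3 st.py
```

```text
3.0 [ 0.561   -0.08493  0.04664] 0.051026929341231236 [ 0.12 -0.67 -0.5 ]
[[ 3.700e-03  9.994e-01 -3.470e-02]
 [-9.000e-04 -3.470e-02 -9.994e-01]
 [-1.000e+00  3.700e-03  7.000e-04]] yaw of y -1.9867845867950473
```

Emit:
jog_arm([
  [0.6, 0.01, 0, 0, 0],
  [0.6, 0.0095, 0, 0, 0],
  [0.6, 0, 0, 0, 0],
  [0, 0, 0, 0, 0],
  [0, 0, 0, 0, 0],
  [0, 0, 0, 0, 0],
  [0, 0, 0, 0, 0],
  [0, 0, 0, 0, 0],
], squeeze=90)

```text
clock: 3.8
tcp_pos: [0.5597, -0.0846, 0.0253]
ee_rot: [0.509, 0.491, -0.508, 0.492]
wrist_force: [0.4, 0.4, 2.5]
finger_gap: 0.0071
```

```bash
python3 st.py
```

```text
3.8 [ 0.55968 -0.0846   0.02526] 0.007065134024724547 [0.37 0.35 2.48]
[[ 9.000e-04  9.994e-01 -3.400e-02]
 [-2.000e-04 -3.400e-02 -9.994e-01]
 [-1.000e+00  9.000e-04  2.000e-04]] yaw of y -1.9468742537507526
```

Emit:
jog_arm([
  [0, -0.02, 0, 0, 0],
  [0, -0.03, 0, 0, 0],
  [0, 0, 0, 0, 0.1],
  [0, 0, 0, 0, 0.14],
  [0, 0, 0, 0, 0.14],
  [0, 0, 0, 0, 0.14],
  [0, 0, 0, 0, 0.14],
  [0, 0, 0, 0, 0.14],
])

```text
clock: 4.6
tcp_pos: [0.5589, -0.0844, 0.0744]
ee_rot: [-0.66, -0.253, 0.661, -0.253]
wrist_force: [-0.8, 0.7, -2.3]
finger_gap: 0.0069
```

Emit:
jog_arm([
  [0, 0, 0, 0, 0.14],
  [0, 0, 0, 0, 0.14],
  [0, 0, 0, 0, 0.14],
  [0, 0, 0, 0, 0.14],
  [0, 0, 0, 0, 0.14],
  [0, 0, 0, 0, 0.12],
  [0, 0, 0, 0, 0],
  [0, 0, 0, 0, 0],
])

```text
clock: 5.4
tcp_pos: [0.559, -0.0845, 0.0746]
ee_rot: [-0.706, 0.028, 0.707, 0.028]
wrist_force: [0.9, -0.6, -1.6]
finger_gap: 0.0071
```

```bash
python3 st.py; python3 - <<'E'
from h import *
snap('wrist','w3')
E
```

```text
5.4 [ 0.55901 -0.08447  0.07456] 0.007082056316900253 [ 0.94 -0.58 -1.56]
[[-5.000e-04 -7.950e-02 -9.968e-01]
 [ 1.000e-04 -9.968e-01  7.950e-02]
 [-1.000e+00 -1.000e-04  5.000e-04]] yaw of y -94.56171393949552
```

View pics/w3.png

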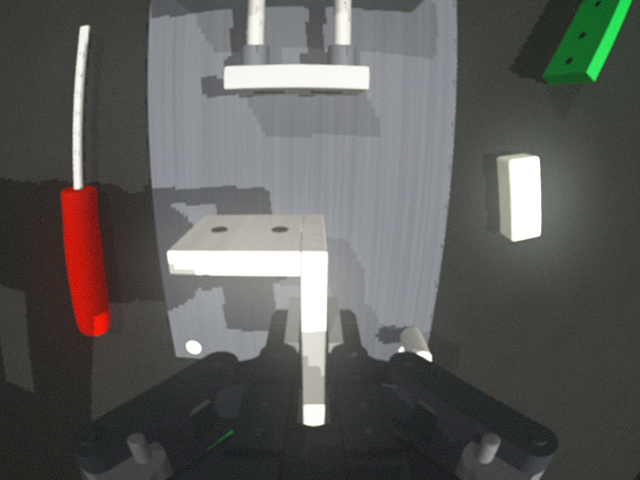

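```bash
python3 - <<'E'
import cv2
p=cv2.imread('pics/w3.png')
cv2.imwrite('pics/w3a.png',cv2.resize(p[50:110,210:390],None,fx=4,fy=4,interpolation=cv2.INTER_CUBIC))
cv2.imwrite('pics/w3b.png',cv2.resize(p[205:285,160:340],None,fx=4,fy=4,interpolation=cv2.INTER_CUBIC))
E
```

```text
(no output)
```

View pics/w3a.png

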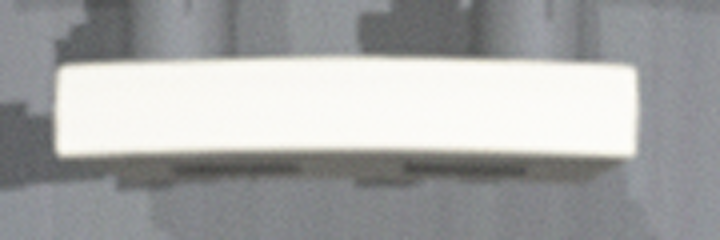

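View pics/w3b.png

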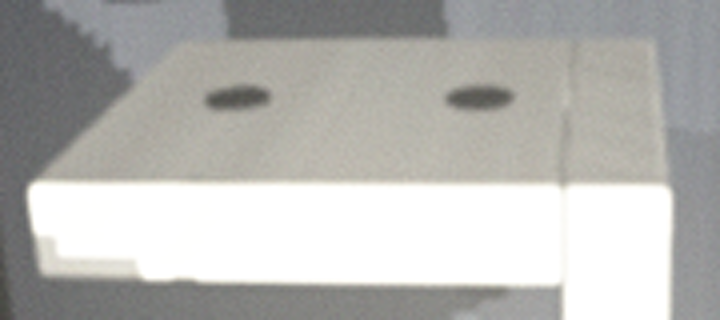

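```bash
python3 - <<'E'
from h import *
c=env.get_calibration('wrist')
g=lambda u,v,u0,v0,z: fz(c,u0+(u+.5)/4-.5,v0+(v+.5)/4-.5,z)
an=lambda a,b: np.degrees(np.arctan2(*(a-b)[::-1]))-90
A,B=g(57,157,210,50,.055),g(637,157,210,50,.055); A2,B2=g(57,64,210,50,.055),g(638,64,210,50,.055)
print('plate front',A,B,an(A,B),np.linalg.norm(A-B),'mid',(A+B)/2,'back',an(A2,B2),(A2+B2)/2)
z=.1063
C,D=g(28,184,160,205,z),g(672,186,160,205,z); E_,F=g(182,42,160,205,z-.045),g(655,40,160,205,z-.045)
print('top edge',C,D,an(C,D),np.linalg.norm(C-D),(C+D)/2,'bot',E_,F,an(E_,F),np.linalg.norm(E_-F),(E_+F)/2)
E
```

```text
plate front [ 0.65953767 -0.0562595 ] [ 0.65405141 -0.11578089] -5.2662344275126145 0.05977369347600036 mid [ 0.65679454 -0.08602019] back -5.373265189862863 [ 0.66671919 -0.08687297]
top edge [ 0.60795974 -0.04323394] [ 0.6039666  -0.09321392] -4.56792761349989 0.05013924284074994 [ 0.60596317 -0.06822393] bot [ 0.60765999 -0.04324244] [ 0.60356985 -0.09311426] -4.688504949641867 0.05003926271947924 [ 0.60561492 -0.06817835]
```

Emit:
jog_arm([
  [0, 0, 0, 0, 0.011],
  [0, 0, 0.0126, -0.02, 0],
  [0, 0, 0, -0.015, 0],
  [0, 0.02, 0, 0, 0],
  [0, 0.02, 0, 0, 0],
  [0, 0.006, 0, 0, 0],
  [0, 0, 0, 0, 0],
  [0, 0, 0, 0, 0],
])

```text
clock: 6.25
tcp_pos: [0.5933, -0.1004, 0.0295]
ee_rot: [0.707, -0.033, -0.706, -0.033]
wrist_force: [-0.3, 0.2, -0.3]
finger_gap: 0.007
```

```bash
python3 st.py; python3 - <<'E'
from h import *
p,d=snap('wrist','w4')
cv2.imwrite('pics/w4a.png',cv2.resize(p[60:260,150:350,::-1],None,fx=3,fy=3,interpolation=cv2.INTER_CUBIC))
E
```

```text
6.25 [ 0.59328 -0.10042  0.02954] 0.007012867595702069 [-0.28  0.23 -0.27]
[[ 6.000e-04 -9.370e-02 -9.956e-01]
 [-2.000e-04 -9.956e-01  9.370e-02]
 [-1.000e+00  1.000e-04 -7.000e-04]] yaw of y -95.3786689070374
```

View pics/w4.png

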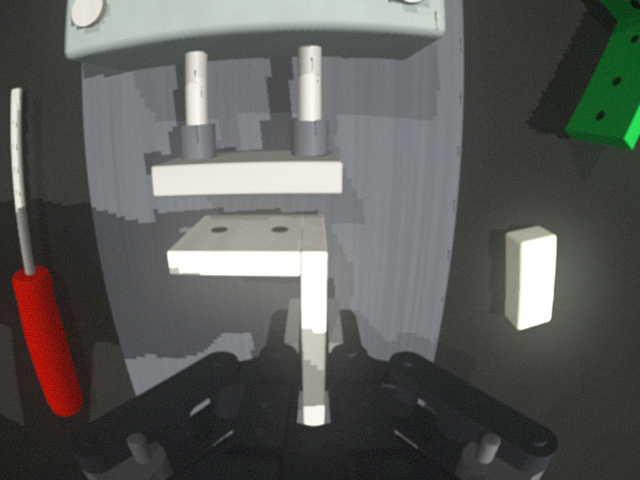

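View pics/w4a.png

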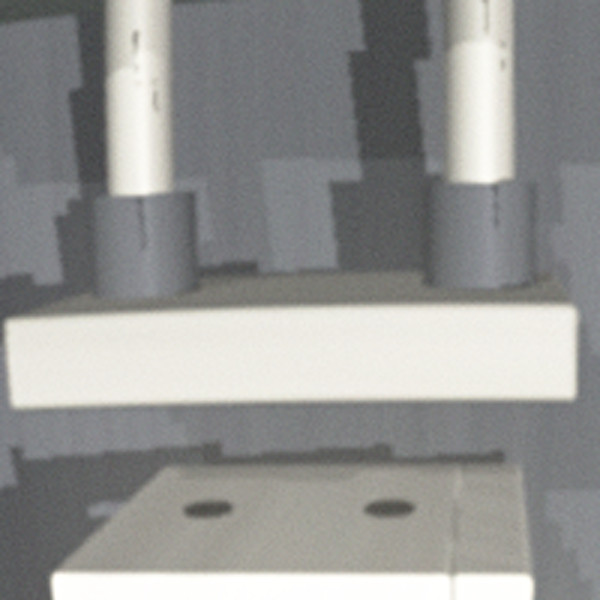

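```bash
python3 - <<'E'
from h import *
c=env.get_calibration('wrist')
g=lambda u,v,z: fz(c,150+(u+.5)/3-.5,60+(v+.5)/3-.5,z)
an=lambda a,b: np.degrees(np.arctan2(*(a-b)[::-1]))-90
A,B=g(12,408,.055),g(577,400,.055);A2,B2=g(6,320,.055),g(577,307,.055)
print('front',A,B,an(A,B),np.linalg.norm(A-B),(A+B)/2,'back',an(A2,B2))
z=.0613
C,D=g(52,575,z),g(533,575,z); E,F=g(166,467,z-.045),g(522,467,z-.045)
print(an(C,D),np.linalg.norm(C-D),(C+D)/2,an(E,F),(E+F)/2)
H,I=fz(c,65,55,.06),fz(c,443,37,.06);print('housing',an(H,I),np.linalg.norm(H-I),(H+I)/2)
d=(A+B)/2-(C+D)/2
for y in(-4.8,-5.3):
  y=np.radians(y);print(d@[np.cos(y),np.sin(y)],d@[-np.sin(y),np.cos(y)])
E
```

```text
front [ 0.65986178 -0.05607423] [ 0.65415712 -0.11581854] -5.4543262592790285 0.06001604949183694 [ 0.65700945 -0.08594638] back -5.5401391808389775
-5.1901401796029205 0.050206177899484075 [ 0.64046522 -0.08480381] -5.7433560126412 [ 0.64021668 -0.08483201]
housing -6.11723140274519 0.11775894036114275 [ 0.70589903 -0.09035245]
0.016581818177523765 0.0002458195353270934
0.016579041639795872 0.00039051200022616477
```

Emit:
jog_arm([
  [0, 0.002, -0.0003, -0.01, 0],
  [0, 0.0015, 0, 0, 0],
  [0, 0, 0, 0, 0],
  [0, 0, 0, 0, 0],
])

```text
clock: 6.7
tcp_pos: [0.6029, -0.101, 0.0253]
ee_rot: [-0.706, 0.033, 0.706, 0.033]
wrist_force: [-0.4, 0.1, -1.5]
finger_gap: 0.0072
```

```bash
python3 st.py
```

```text
6.7 [ 0.60286 -0.10096  0.02526] 0.007225413509524336 [-0.45  0.08 -1.51]
[[-2.000e-04 -9.400e-02 -9.956e-01]
 [ 0.000e+00 -9.956e-01  9.400e-02]
 [-1.000e+00 -0.000e+00  2.000e-04]] yaw of y -95.3912074593589
```

Emit:
jog_arm([
  [0, 0.0004, 0, 0, 0],
  [0, 0, 0, 0, 0],
  [0, 0, 0, 0, 0],
])

```text
clock: 7.0
tcp_pos: [0.6029, -0.101, 0.0253]
ee_rot: [0.706, -0.033, -0.706, -0.033]
wrist_force: [-2.3, -0.1, 4.7]
finger_gap: 0.0066
```

Emit:
jog_arm([
  [0, 0.0004, 0, 0, 0],
  [0, 0, 0, 0, 0],
  [0, 0, 0, 0, 0],
])

```text
clock: 7.3
tcp_pos: [0.603, -0.101, 0.0253]
ee_rot: [0.706, -0.033, -0.706, -0.033]
wrist_force: [-4.4, 1.4, 7.9]
finger_gap: 0.0069
```

Emit:
jog_arm([
  [0, -0.0006, 0, 0, 0],
  [0, 0, 0, -0.002, 0],
  [0, 0, 0, -0.002, 0],
  [0, 0, 0, 0, 0],
  [0, 0, 0, 0, 0],
])

```text
clock: 7.8
tcp_pos: [0.6074, -0.1015, 0.0253]
ee_rot: [0.707, -0.033, -0.706, -0.033]
wrist_force: [-0.3, 0.3, 2.2]
finger_gap: 0.0066
```

Emit:
jog_arm([
  [0, 0, 0, -0.002, 0],
  [0, 0, 0, -0.002, 0],
  [0, 0, 0, 0, 0],
  [0, 0, 0, 0, 0],
])

```text
clock: 8.2
tcp_pos: [0.6103, -0.1018, 0.0253]
ee_rot: [-0.706, 0.033, 0.707, 0.033]
wrist_force: [-6.1, 0.4, 7.4]
finger_gap: 0.0074
```

Emit:
jog_arm([
  [0, 0, 0, -0.002, 0],
  [0, 0, 0, -0.002, 0],
  [0, 0, 0, 0, 0],
  [0, 0, 0, 0, 0],
])

```text
clock: 8.6
tcp_pos: [0.6137, -0.1021, 0.0252]
ee_rot: [-0.705, 0.033, 0.707, 0.033]
wrist_force: [-10.8, 0.6, 9.7]
finger_gap: 0.0064
```

```bash
python3 st.py;  python3 - <<'E'
from h import *
p,d=snap('wrist','w5')
E
```

```text
8.6 [ 0.61366 -0.1021   0.02523] 0.006411986311822978 [-10.81   0.64   9.71]
[[-2.700e-03 -9.400e-02 -9.956e-01]
 [ 2.000e-04 -9.956e-01  9.400e-02]
 [-1.000e+00  1.000e-04  2.700e-03]] yaw of y -95.39372510067334
```

View pics/w5.png

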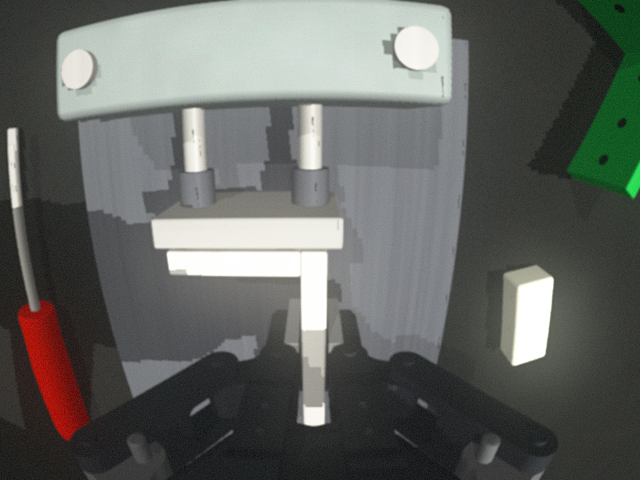

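Emit:
jog_arm([
  [0, -0.0006, 0, 0, 0],
  [0, 0, 0, -0.002, 0],
  [0, 0, 0, -0.002, 0],
  [0, -0.0002, 0, -0.001, 0],
  [0, 0, 0, 0, 0],
  [0, 0, 0, 0, 0],
])

```text
clock: 9.25
tcp_pos: [0.6176, -0.1024, 0.0253]
ee_rot: [-0.705, 0.033, 0.708, 0.033]
wrist_force: [-13.1, 0.7, 8.7]
finger_gap: 0.007
```

```bash
python3 st.py
```

```text
9.25 [ 0.61761 -0.10245  0.02529] 0.007032466486786112 [-13.07   0.72   8.74]
[[-4.900e-03 -9.400e-02 -9.956e-01]
 [ 5.000e-04 -9.956e-01  9.400e-02]
 [-1.000e+00 -1.000e-04  4.900e-03]] yaw of y -95.39272285921425
```

Emit:
jog_arm([
  [0, -0.0006, 0, 0, 0],
  [0, 0, 0, -0.001, 0],
  [0, 0, 0, 0, 0],
  [0, 0, 0, 0, 0],
  [0, 0, 0, 0, 0],
])

```text
clock: 9.75
tcp_pos: [0.6181, -0.1026, 0.0253]
ee_rot: [-0.704, 0.033, 0.708, 0.033]
wrist_force: [-12.6, -0.0, 7.0]
finger_gap: 0.007
```

```bash
python3 st.py; python3 - <<'E'
from h import *
p,d=snap('wrist','w6')
cv2.imwrite('pics/w6a.png',cv2.resize(p[100:300,150:350,::-1],None,fx=3,fy=3,interpolation=cv2.INTER_CUBIC))
p,d=snap('top','top6')
cv2.imwrite('pics/top6a.png',cv2.resize(p[155:255,290:420,::-1],None,fx=6,fy=6,interpolation=cv2.INTER_CUBIC))
E
```

```text
9.75 [ 0.61815 -0.10257  0.02531] 0.006965850792802933 [-12.58  -0.02   6.97]
[[-5.800e-03 -9.410e-02 -9.955e-01]
 [ 6.000e-04 -9.956e-01  9.410e-02]
 [-1.000e+00 -1.000e-04  5.800e-03]] yaw of y -95.3989460219052
```

View pics/w6.png

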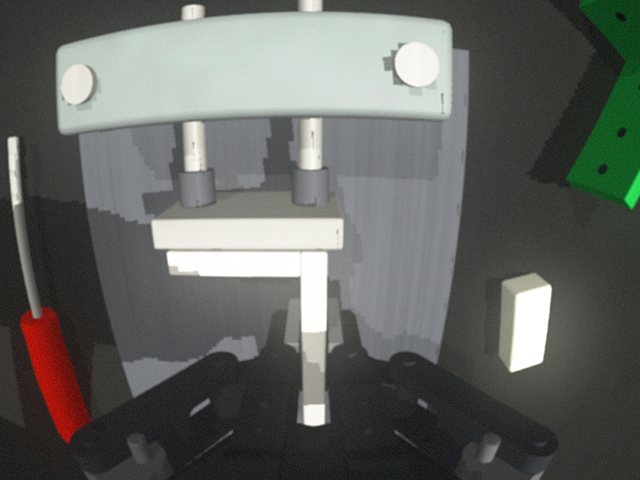

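View pics/w6a.png

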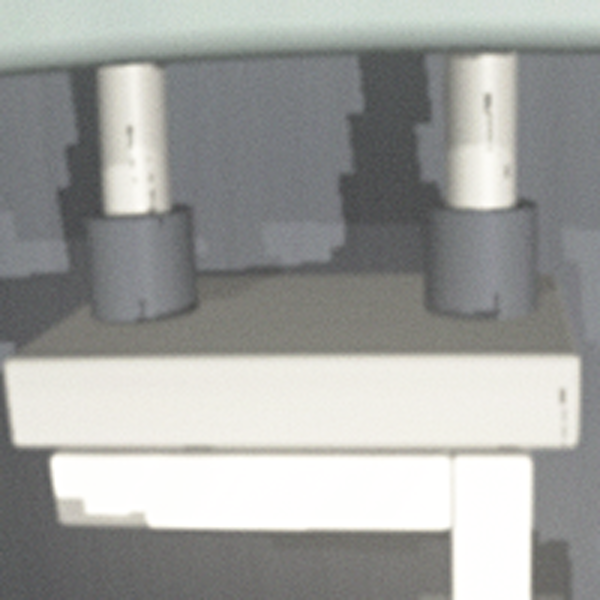

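View pics/top6a.png

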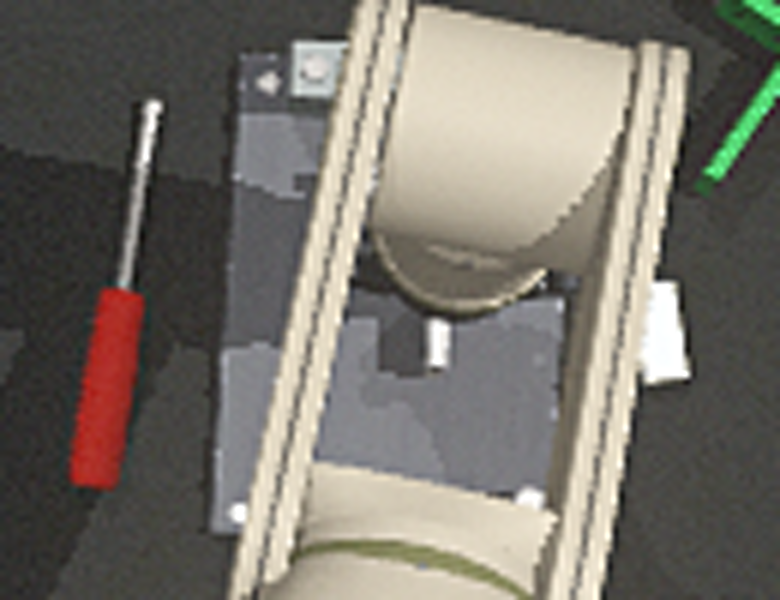

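```bash
python3 - <<'E'
from h import *
c=env.get_calibration('wrist')
g=lambda u,v,z: fz(c,150+(u+.5)/3-.5,100+(v+.5)/3-.5,z)
an=lambda a,b: np.degrees(np.arctan2(*(a-b)[::-1]))-90
A,B=g(12,447,.055),g(578,447,.055);A2,B2=g(6,357,.055),g(579,355,.055)
print('front',an(A,B),np.linalg.norm(A-B),(A+B)/2,'back',an(A2,B2),(A2+B2)/2)
C,D=g(51,454,.057),g(533,455,.057)
print('br',an(C,D),np.linalg.norm(C-D),(C+D)/2)
H,I=fz(c,60,133,.06),fz(c,450,119,.06);print('housing',an(H,I),np.linalg.norm(H-I),(H+I)/2)
y=np.radians(-5.4);ex=np.array([np.cos(y),np.sin(y)]);ey=np.array([-np.sin(y),np.cos(y)])
d=(A+B)/2-(C+D)/2;print('d',d@ex,d@ey)
print('plate move',((A+B)/2-[.65701,-.08595])@ex,'gap',((H+I)/2-(A2+B2)/2)@ex)
E
```

```text
front -5.248950059695687 0.0599934257731584 [ 0.66554389 -0.08654825] back -5.6343555467608155 [ 0.67524903 -0.08774778]
br -5.322450454407345 0.04995353930046703 [ 0.66543771 -0.086959  ]
housing -5.431892150669782 0.11701859289566172 [ 0.70523756 -0.09078954]
d 6.705491406701817e-05 0.0004189232992474261
plate move 0.0085523197761403 gap 0.03014169740799507
```

Emit:
jog_arm([
  [0, -0.0005, 0, 0, 0],
  [0, 0, 0, -0.001, 0],
  [0, -0.0002, 0, -0.001, 0],
  [0, 0, 0, 0, 0],
  [0, 0, 0, 0, 0],
  [0, 0, 0, 0, 0],
])

```text
clock: 10.45
tcp_pos: [0.6196, -0.1026, 0.0254]
ee_rot: [-0.704, 0.033, 0.709, 0.033]
wrist_force: [-13.0, -0.7, 3.8]
finger_gap: 0.0068
```

```bash
python3 st.py; python3 - <<'E'
from h import *
p,d=snap('wrist','w7')
cv2.imwrite('pics/w7a.png',cv2.resize(p[100:300,150:350,::-1],None,fx=3,fy=3,interpolation=cv2.INTER_CUBIC))
p,d=snap('scene','s7')
cv2.imwrite('pics/s7a.png',cv2.resize(p[200:320,190:370,::-1],None,fx=4,fy=4,interpolation=cv2.INTER_CUBIC))
E
```

```text
10.45 [ 0.6196  -0.10264  0.02539] 0.006846000785159215 [-13.    -0.74   3.75]
[[-6.900e-03 -9.400e-02 -9.955e-01]
 [ 8.000e-04 -9.956e-01  9.400e-02]
 [-1.000e+00 -2.000e-04  6.900e-03]] yaw of y -95.39370683966298
```

View pics/w7a.png

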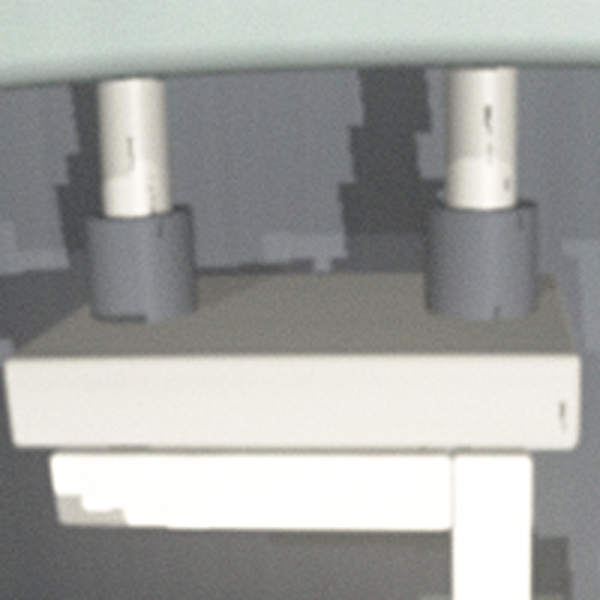

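View pics/s7a.png

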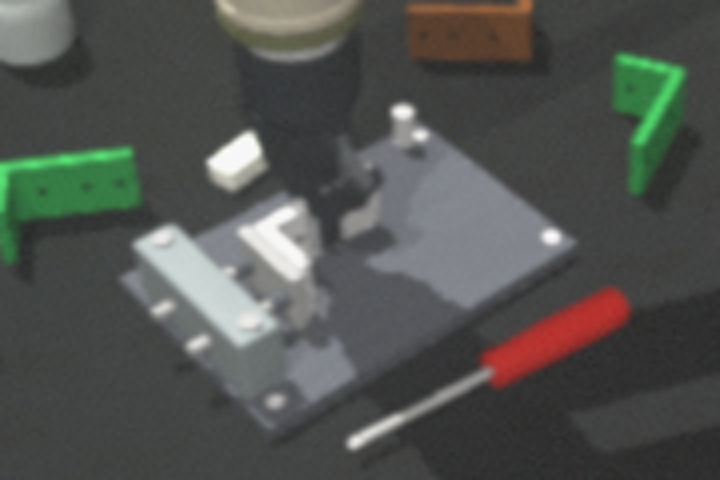

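Emit:
jog_arm([
  [0, 0, 0, 0, 0],
  [0, 0, 0, 0, 0],
  [0, 0, 0, 0, 0],
  [0, 0, 0, 0, 0],
  [0, 0, 0, 0, 0],
])

```text
clock: 11.05
tcp_pos: [0.6196, -0.1027, 0.0254]
ee_rot: [-0.704, 0.033, 0.709, 0.033]
wrist_force: [-12.7, -0.5, 4.7]
finger_gap: 0.0071
```

```bash
python3 st.py; python3 - <<'E'
from h import *
snap('wrist','w8')
c=env.get_calibration('wrist')
g=lambda u,v,z: fz(c,150+(u+.5)/3-.5,100+(v+.5)/3-.5,z)
A,B=g(12,447,.055),g(578,447,.055);C,D=g(51,454,.057),g(533,455,.057)
y=np.radians(-5.4);ex=np.array([np.cos(y),np.sin(y)]);ey=np.array([-np.sin(y),np.cos(y)])
print('plate move',((A+B)/2-[.65701,-.08595])@ex, 'y', ((C+D)/2-[.65701,-.08595])@ey,((A+B)/2-(C+D)/2)@ey)
E
```

```text
11.05 [ 0.6196  -0.10265  0.02539] 0.007084229053469339 [-12.73  -0.46   4.66]
[[-6.900e-03 -9.400e-02 -9.955e-01]
 [ 8.000e-04 -9.956e-01  9.400e-02]
 [-1.000e+00 -2.000e-04  6.900e-03]] yaw of y -95.39606980836574
plate move 0.010029092972330744 y -0.00019979969144563143 0.00041924957350504387
```

```bash
python3 -c "
from h import *
env.close_job()"
```

```text
the job is handed in; nothing more can be done
```

The bracket is turned a quarter turn clockwise and its short leg is pressed on the stop plate. I handed the job in at about 11 s, with the gripper still holding and pushing.

- **Force and travel:** the wrist camera shows the plate pushed in about 10.0 mm, so the spring pushes back with about 11.2 N. The wrist force read 12.7 N along the push; I put the extra down to friction on the bed. The gap to the housing, last measured one small push earlier, gave about 0.6 mm less travel than tracking the plate did.
- **Square and centred:** the bracket and plate yaws agree within about 0.3°. The face looks 0.2–0.4 mm off centre. My very first wrist picture put the fixture's yaw nearly 1° differently, but the closer pictures and the top camera agreed on about -5.4°, which I used.
- **Upright on the bed:** the bed pushes up with about 5 N. Under the push the tool leans about 0.4° forward, so the bracket may lean by up to that.
- **Other things:** none was touched on purpose. The standoff, spacer, nearby screwdriver and look-alikes still stood in their places in the last scene picture; I did not re-check the items farther away.

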